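Lock a spindle with an open clip

TASK

Take the middle-sized of the three open lock clips, whose gap fits the spindle's square neck, out of the wooden rack and, keeping it upright, carry it gap down to the spindle between the two bearing blocks. Feel gently along the top of the spindle for the neck and lower the clip over it, still in the grip, until it is fully home; do not force it anywhere. Then let go, leaving the clip upright in the neck and the other two clips standing in the rack.

Things in the scene. Friction and masses are not known exactly. Their poses are not given: they have to be found in the camera images.
- clip_center (a point): the lock clip to fit: upright steel C, open at the bottom, grip block on top, 67 tall, about 0.09 kg, alike either way round. Point: half-way up, 33.5 above the leg tips. z up, x through the plate, y leg to leg. Plate 8 thick (x), 44 wide, its lower 35. Gap 19 wide, 22 deep, its flat top (seat) 11.5 below this point; legs 12.5 wide, half-round tips. Starts in any of the rack's slots.
- clip_grip (a point): centre of the lock clip's aluminium grip block, 16.5 above the clip's centre; axes as there. The block is 14 thick (x), 24 wide (y), 34 tall; pinch it across its 14 mm thickness.
- narrow_clip_center (a point): a smaller clip in another rack slot, to be left there: same height, plate and thickness, but an 11 mm gap (too narrow) and a grip block only 14 wide. Point and axes as for the lock clip.
- wide_clip_center (a point): a bigger clip in another rack slot, to be left there: same height, plate and thickness, but a 30 mm gap (too wide) and a grip block 36 wide. Point and axes as for the lock clip.
- rack: fixed plywood rack, 66 x 230 x 22 tall; origin at the centre of its underside, z up. Three slots in a row along its y, at -74, 0 and 74, each 10.5 (x) by 46.5 (y), 8 deep; the clips stand in them with their x along the rack's x.
- stand_mid (a point): point on the axis of the level 24 mm round spindle, midway between the bearing blocks, 85 above the bench; y along the spindle, z up. Off the neck, the clip only rides on the round shaft (clip centre 36.5 above the axis); in the neck it goes down until its seat lies on the neck's top (clip centre 19.5 above the axis).
- stand: fixed green stand (base 100 x 280 x 12) with the spindle; origin under its centre, axes as the point above. Bearing block faces 103 either side of the middle, tops 23 above the axis. The spindle's square neck, 16 x 16, level top, 11 long, has its middle anywhere within 32 mm of the midpoint, either way along y: not reported, to be felt or seen. The spindle neither turns nor slides.
Mind the look-alikes: they are no part of the job. Leave any purple or yellow look-alike of the part that bears clip_center alone.

How it is judged (in metres and radians):
On the way, in this order (a step that is already met when the one before it is completed fails the run):
1. the held clip is lowered onto the spindle, between the bearing blocks (contact force between the fingers and clip above 1 N and z of clip_center in the frame of stand_mid between 0.023 and 0.042 m and x of clip_center in the frame of stand_mid between -0.01 and 0.01 m and y of clip_center in the frame of stand_mid between -0.09 and 0.09 m), for 0.05 s.
2. the clip, still held, is fully home in the neck (contact force between the fingers and clip above 1 N and z of clip_center in the frame of stand_mid between 0.017 and 0.0217 m and angle between the x axis of clip_center and the y axis of stand_mid, either way round below 0.2 rad and x of clip_center in the frame of stand_mid between -0.005 and 0.005 m), for 0.05 s.
At the end, for the whole second after the job is handed in: Lock clip released and at rest in the neck: centre 17 to 21.7 mm above the spindle axis, within 5 mm of it sideways and 37 mm of the midpoint along it, upright within 0.15 rad, square within 0.2 rad; the other two clips within 15 mm of their starts (z of clip_center in the frame of stand_mid between 0.017 and 0.0217 m and x of clip_center in the frame of stand_mid between -0.005 and 0.005 m and y of clip_center in the frame of stand_mid between -0.037 and 0.037 m and angle between the x axis of clip_center and the y axis of stand_mid, either way round below 0.2 rad and angle between clip_center's own z axis and vertical below 0.15 rad and linear speed of clip below 0.02 m/s and distance of each of narrow_clip_center, wide_clip_center from where it was at the start of the episode below 0.015 m); the robot touches nothing.
It fails at once if the clip is forced against the spindle or its stand (over 30 N) (contact force between clip and stand above 30 N).
It fails at once if the clip is tipped over (more than 0.6 rad from upright) (angle between clip_center's own z axis and vertical above 0.6 rad).
It fails at once if another clip is taken or knocked out of the rack (distance of any of narrow_clip_center, wide_clip_center from where it was at the start of the episode above 0.03 m).
It also fails if it takes over 51 s, if anything falls off the work surface, if the arm or the gripper's body presses on something with over 40 N, if the wrist force passes 120 N, or if a joint passes its speed limit or range.

ROBOT

A 6-joint arm with a two-finger parallel gripper is mounted at the origin on the work surface. World frame = base frame: x ahead of the robot, y to its left, z up, the work surface at z = 0. Lengths are in mm, angles in rad, forces in N, time in s.
With the tool pointing down it reaches from about 350 to 775 mm from the base axis. Payload 7.3 kg.
Tool frame: the origin (TCP) lies on the centre line of the jaws, within the pads' length; the fingertips stand 22 mm ahead of it and the grasp point (between the pads) lies 3 mm ahead of it; x points along the fingers, z is the direction in which the jaws open and shut, and the axes are right-handed (so a half turn about x gives the same grasp; the last joint's range is limited). The gripper opens to 92 mm and grips with 3 to 60 N. Pads are 19 mm wide; open, the fingers measure 130 mm over their backs; the gripper's body (75 mm by 190 mm) begins 47 mm behind the grasp point.
Start: joints at [1.197, 0.342, 1.524, -0, 1.275, -0.146], TCP at [118.546, 511.458, 248.741] pointing down, gripper open.
Joint ranges: [-2.53, 2.53], [-0.77, 2.02], [0.04, 2.7], [-1, 4.14], [0.28, 2.66], [-3.11, 3.11]. Speed limits (rad/s): [2.57, 2.57, 3.14, 3.14, 3.14, 3.14].

INTERFACE

Orientations are given as [roll, pitch, yaw] about the fixed x, y, z axes, in that order (R = Rz(yaw) Ry(pitch) Rx(roll)).
In Python, from plant import readout, imaging, bot gives the robot as it stands.
- The arm moves only by the tool arm_command, never from a script. Its argument "plan" is a list of rows, each an object of numbers: "tx", "ty", "tz": the shift along the tool's x, y, z in cm; "wx", "wy", "wz": the turn, a rotation vector about the tool's x, y, z in rad; "jaw": the opening, from -1 (shut) to 1 (fully open). In form: [{"tx": .., "ty": .., "tz": .., "wx": .., "wy": .., "wz": .., "jaw": ..}, ...]. A call has 1 to 20 rows; each row shifts and turns the commanded pose from where the row before left it, along the tool's axes as they then stand; what a row does not reach is not made up. A row lasts 1/10 s, in which the tool goes at most 50 mm and 8.59 degrees, less where a joint would pass 70% of its speed; a pose out of reach is approached as far as the arm can. A call with a gripper value outside its range is refused whole. The fingers move at their own pace and stop on an object; the grip force is fixed at half the most. Time passes only in rows, so rows that do not move let the fingers close. It gives the time, the measured TCP pose, the force and the opening at its end, in the units of the state.
- readout.get_obs(): the state, without advancing time (a new reading comes with each control period).
- imaging.capture(name): name is "scene" or "top" or "wrist"; returns the picture (384x512x3 uint8, blue, green, red); there is no depth.
- imaging.get_calibration(name): a dict with "fx", "fy", "cx", "cy" (pixels), "position" and "rotation" of the camera in the world; the wrist camera has in their place "mount" (4x4, takes a point from camera to tool coordinates, whose origin is the TCP and whose axes are the tool frame's). Camera axes: x right, y up, looking along -z (the intrinsics and any distortion apply to the point x, -y, -z); pixel columns grow to the right and rows downward; lengths in mm; the calibration is good to about 2 mm. A picture is of the moment at which its call begins: read the wrist's pose just before it. get_calibration takes no time and is no camera call.
- bot.close_job(): hands the job in, once; it reports no verdict.
The state is a dict: "time": time; "joint_positions": joint angles; "dq": joint speeds; "tau": joint torques, N m; "tool_pos": TCP position; "tcp_rot": TCP orientation; "contact_force": force on the tool from outside, world axes, zero at the start; "moment": the same for the moment, N m; "grip_width": finger opening in mm.
Only numpy, scipy, OpenCV 4.12 (cv2) and the standard library are available. Lean on these libraries where they do the work, as an engineer would, in place of code of your own. Each camera call takes 0.05 s, during which the arm holds its last target.

## Working session

There is one attempt and no reset: what is moved stays moved. The work goes in short steps, Python scripts to look and compute and a tool call to move; the robot and the scene stay as the last step left them, time stands still between calls to the robot, and variables do not carry over. Pictures are saved under pics/ and viewed, and the job is handed in when it is done.

Besides the shell and the picture viewer there is one more tool, called after "Request:" as name(argument=value, ...) on one line, values as JSON. arm_command: Moves the arm, as the interface text tells. Its arguments: {"type":"object","properties":{"plan":{"type":"array"}},"required":["plan"]}

```bash
mkdir -p pics
python3 - <<'E'
from plant import readout, imaging, bot
import cv2
o=readout.get_obs(); print(o)
for n in ("scene","top","wrist"):
    im=imaging.capture(n); cv2.imwrite(f"pics/{n}0.png",im)
    print(n,imaging.get_calibration(n))
E
```

```text
{'time': 0.0, 'joint_positions': array([ 1.19701587e+00,  3.42717517e-01,  1.52506078e+00,  7.60585756e-06,
        1.27537591e+00, -1.46013225e-01]), 'dq': array([-0.00089748, -0.0001648 ,  0.00075835,  0.00065742, -0.00122292,
       -0.00098997]), 'tau': array([ 7.21149427e-04, -4.31253254e+01, -2.44213986e+01,  7.17723859e-02,
        5.60727145e-02, -1.55006587e-04]), 'tool_pos': array([118.38683533, 511.08096256, 248.03236175]), 'tcp_rot': array([ 2.99092199,  1.56923475, -1.94923645]), 'contact_force': array([-0.20121222,  0.02492957, -0.74104924]), 'moment': array([-0.01257314,  0.0010427 , -0.02430406]), 'grip_width': 92.04522199898697}
scene {'fx': 461.3450690592301, 'fy': 461.3450690592301, 'cx': 253.7258044440144, 'cy': 197.11564394072002, 'position': array([ 864.29697892, -675.09334375,  674.26177608]), 'rotation': array([0.89150607, 0.02128784, 0.50479704])}
top {'fx': 404.7224968197398, 'fy': 404.7224968197398, 'cx': 255.55121896388255, 'cy': 196.39067822446884, 'position': array([ 404.53736089,  -71.18364347, 1126.21058089]), 'rotation': array([ 0.08782771,  0.01493845, -1.59880519])}
wrist {'fx': 303.0204249690852, 'fy': 303.0204249690852, 'cx': 249.97875265222555, 'cy': 195.0950695915842, 'mount': array([[ 3.31750077e-04,  2.72866368e-01, -9.62051888e-01,
        -1.36551378e+02],
       [-1.28622298e-03,  9.62051261e-01,  2.72865747e-01,
         7.38903017e+01],
       [ 9.99999118e-01,  1.14689002e-03,  6.70127574e-04,
         2.04288521e-01],
       [ 0.00000000e+00,  0.00000000e+00,  0.00000000e+00,
         1.00000000e+00]])}
```

View pics/scene0.png

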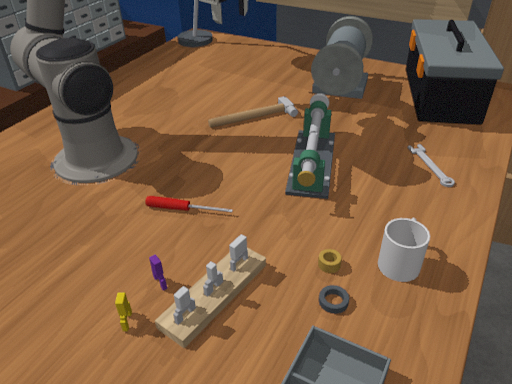

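View pics/top0.png

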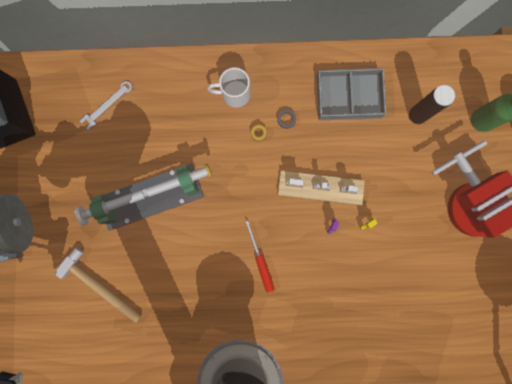

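View pics/wrist0.png

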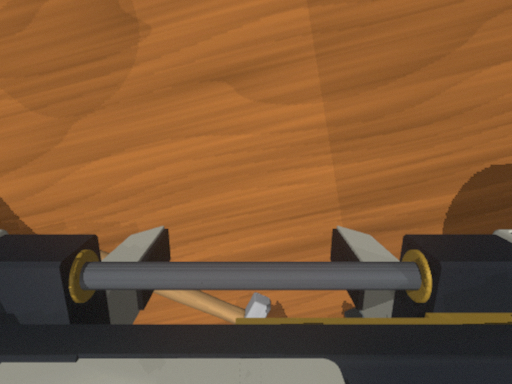

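The scene view shows the spindle stand (green, about 312,150) and the rack with clips at (238,250), (212,275) and (182,303). Purple and yellow look-alikes stand at (157,270) and (123,308). I'll enlarge both views next.

```bash
cat > h.py <<'E'
import numpy as np, cv2
from scipy.spatial.transform import Rotation as R
from plant import readout, imaging, bot
def cam(n,obs=None):
    c=imaging.get_calibration(n)
    if n=="wrist":
        o=obs or readout.get_obs()
        Rt=R.from_euler('xyz',o['tcp_rot']).as_matrix(); m=c['mount']
        return c, Rt@m[:3,:3], Rt@m[:3,3]+o['tool_pos']
    return c,R.from_euler('xyz',c['rotation']).as_matrix(),np.array(c['position'])
def ray(C,px):
    c,Rm,p=C
    d=np.array([(px[0]-c['cx'])/c['fx'],-(px[1]-c['cy'])/c['fy'],-1.])
    return p,Rm@d/np.linalg.norm(d)
def onz(C,px,z):
    p,d=ray(C,px); return p+d*(z-p[2])/d[2]
def proj(C,P):
    c,Rm,p=C; q=Rm.T@(np.array(P)-p)
    return c['cx']+c['fx']*q[0]/-q[2], c['cy']-c['fy']*q[1]/-q[2]
def tri(C1,a,C2,b):
    p,d=ray(C1,a);q,e=ray(C2,b)
    s=np.linalg.lstsq(np.c_[d,-e],q-p,rcond=None)[0]
    A=p+d*s[0];B=q+e*s[1]; return (A+B)/2,np.linalg.norm(A-B)
E
python3 - <<'E'
from h import *
t=cv2.imread('pics/top0.png');s=cv2.imread('pics/scene0.png')
a=cv2.resize(t[165:240,270:390],None,fx=6,fy=6,interpolation=cv2.INTER_CUBIC)
b=cv2.resize(s[225:350,100:280],None,fx=4.4,fy=4.4,interpolation=cv2.INTER_CUBIC)
c=cv2.resize(t[155:235,70:220],None,fx=5.3,fy=5.3,interpolation=cv2.INTER_CUBIC)
d=cv2.resize(s[85:205,270:350],None,fx=5,fy=5,interpolation=cv2.INTER_CUBIC)
for n,i in zip("abcd",(a,b,c,d)): cv2.imwrite(f'pics/crop_{n}.png',i)
T=cam('top')
for p in [(295,183),(322,187),(349,189)]: print(onz(T,p,67))
for p in [(110,208),(187,180),(149,194)]: print(onz(T,p,97))
E
```

```text
[ 530.53668803 -162.73985623   67.        ]
[ 517.85452686 -233.14013727   67.        ]
[ 510.48634374 -303.53161999   67.        ]
[476.66843628 315.04492663  97.        ]
[542.98350627 116.5036696   97.        ]
[509.7341724  214.64877856  97.        ]
```

View pics/crop_a.png

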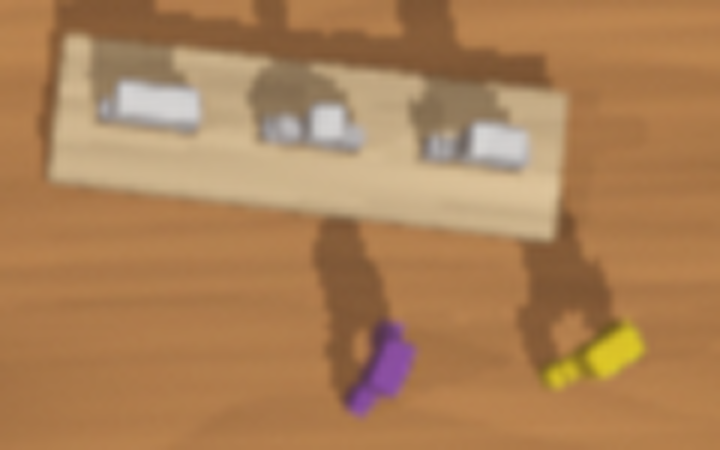

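View pics/crop_b.png

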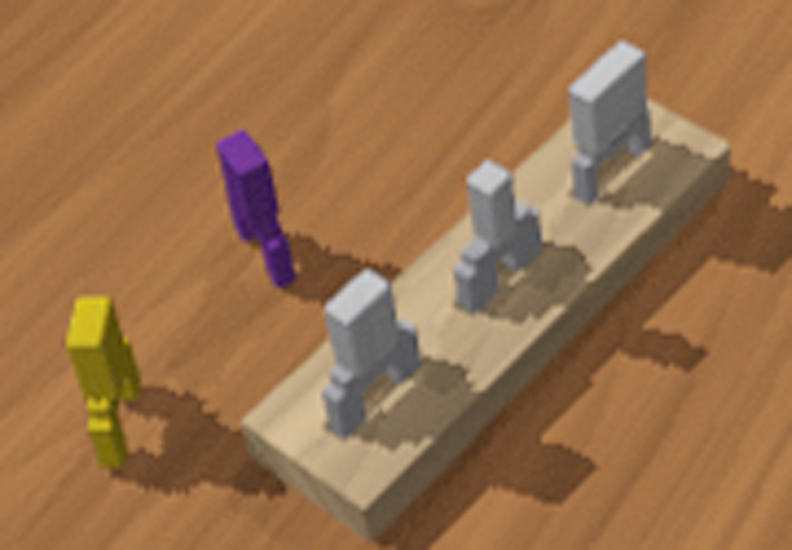

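View pics/crop_c.png

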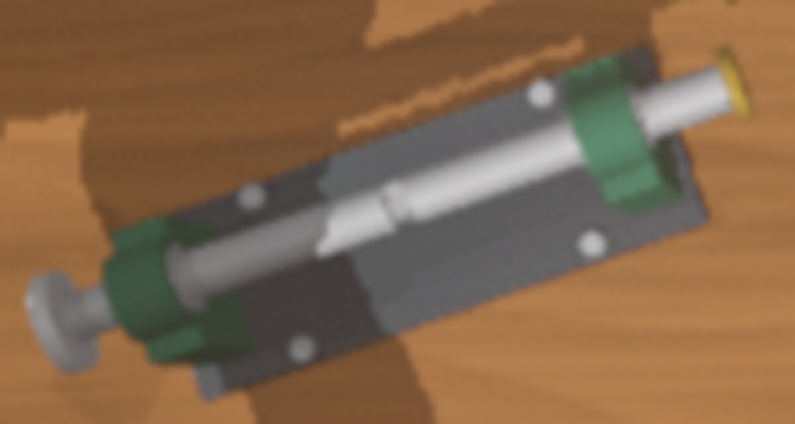

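View pics/crop_d.png

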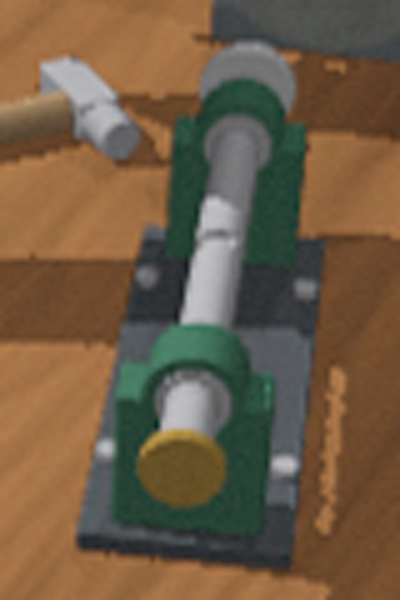

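Candidates in the rack, with top-view and scene pixels:
- (295,183) / (238,250): widest grip block and gap, so the wide clip.
- (322,187) / (212,275): smallest grip block and gap, so the narrow clip.
- (352,188) / (182,303): middle grip block, about 25 mm wide, with a middle-sized gap. This is the lock clip.

The purple and yellow ones are off the rack and are to be ignored. The neck shows as a notch at top px (145,193). Next I'll measure the axes.

Run:
```python
from h import *
o=readout.get_obs();M=R.from_euler('xyz',o['tcp_rot']).as_matrix();print(M.round(3))
t=cv2.imread('pics/top0.png');T=cam('top');S=cam('scene')
hsv=cv2.cvtColor(t,cv2.COLOR_BGR2HSV)
# rack corners top from crop a
print('hsv rack',hsv[195,300],hsv[215,300])
cs=[(66/6+270,35/6+165),(567/6+270,92/6+165),(555/6+270,240/6+165),(50/6+270,182/6+165)]
P=[onz(T,c,22)[:2] for c in cs];print(np.round(P,1))
P=np.array(P);v=(P[0]-P[1]+P[3]-P[2]);print('rack y ang',np.degrees(np.arctan2(v[1],v[0])),'len',np.linalg.norm(v)/2,'ctr',P.mean(0))
# spindle triangulation: block centres/ neck
tp=(70+398/5.3,155+203/5.3); sp=(270+220/5,85+237/5)
print('neck',tri(T,tp,S,sp))
# clip grip top centre
tp=(270+500/6,165+141/6); sp=(100+362/4.4,225+292/4.4)
print('clip top',tri(T,tp,S,sp), tp, onz(T,tp,81))
# spindle line by edges in crop
a=onz(T,(70+185/5.3,155+275/5.3),92);b=onz(T,(70+580/5.3,155+143/5.3),92)
v=b-a;print('spindle ang',np.degrees(np.arctan2(v[1],v[0])),a,b)
```

```text
[[-0.    -0.974  0.226]
 [-0.001  0.226  0.974]
 [-1.     0.    -0.001]]
hsv rack [ 18  80 205] [ 14 145 167]
[[ 570.7 -129.4]
 [ 537.6 -356.8]
 [ 470.1 -347.9]
 [ 503.3 -119.8]]
rack y ang 81.71860387182309 len 230.1471933874292 ctr [ 520.42659766 -238.49794655]
neck (array([514.29582992, 226.34554473,  96.37875891]), np.float64(5.483627045143904))
clip top (array([ 511.7224264 , -309.80636217,   82.52950393]), np.float64(4.75550473202259)) (353.3333333333333, 188.5) [ 510.05495197 -311.69504116   81.        ]
spindle ang -73.05531340950863 [480.27053766 330.11172246  92.        ] [539.09059271 137.05358948  92.        ]
```

Request:
arm_command(plan=[{"tx":0.4,"ty":-3.5,"tz":-1.2},{"tx":0.4,"ty":-3.5,"tz":-1.2},{"tx":0.4,"ty":-3.5,"tz":-1.2},{"tx":0.4,"ty":-3.5,"tz":-1.2},{"tx":0.4,"ty":-3.5,"tz":-1.2},{"tx":0.4,"ty":-3.5,"tz":-1.2},{"tx":0.4,"ty":-3.5,"tz":-1.2},{"tx":0.4,"ty":-3.5,"tz":-1.2},{"tx":0.4,"ty":-3.5,"tz":-1.2},{"tx":0.4,"ty":-3.5,"tz":-1.2},{"tx":0.4,"ty":-3.5,"tz":-1.2},{"tx":0.4,"ty":-3.5,"tz":-1.2},{"tx":0.4,"ty":-3.5,"tz":-1.2},{"tx":0.4,"ty":-3.5,"tz":-1.0},{"wx":-0.135},{"wx":-0.135},{"wx":-0.135},{"wx":-0.135},{},{}])

```text
invalid input at $.plan[0]: expected keys tx, ty, tz, wx, wy, wz, jaw
```

Run:
```python
from h import *
o=readout.get_obs();print(o['time'],o['tool_pos'],o['tcp_rot'],o['joint_positions'],o['contact_force'])
np.save('w1.npy',np.r_[o['tool_pos'],o['tcp_rot']])
im=imaging.capture('wrist');cv2.imwrite('pics/w1.png',im)
```

```text
0.15 [118.45554363 511.19076809 248.20903966] [ 3.03348584  1.56965098 -1.9066643 ] [ 1.19699881e+00  3.42579671e-01  1.52475960e+00 -4.53986280e-05
  1.27539791e+00 -1.46023120e-01] [-0.06352612 -0.84325831 -0.44402774]
```

View pics/w1.png

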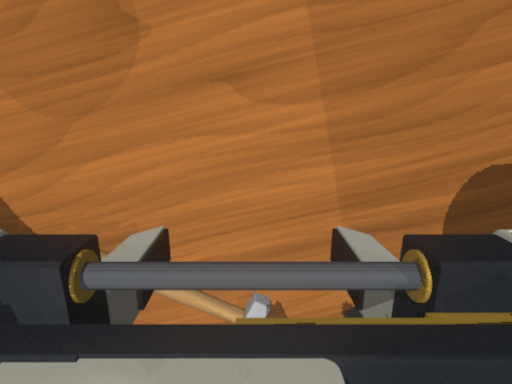

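All keys are required, so the arm has not moved and the picture is unchanged.

Request:
arm_command(plan=[{"tx":0.4,"ty":-3.5,"tz":-1.2,"wx":0,"wy":0,"wz":0,"jaw":1},{"tx":0.4,"ty":-3.5,"tz":-1.2,"wx":0,"wy":0,"wz":0,"jaw":1},{"tx":0.4,"ty":-3.5,"tz":-1.2,"wx":0,"wy":0,"wz":0,"jaw":1},{"tx":0.4,"ty":-3.5,"tz":-1.2,"wx":0,"wy":0,"wz":0,"jaw":1},{"tx":0.4,"ty":-3.5,"tz":-1.2,"wx":0,"wy":0,"wz":0,"jaw":1},{"tx":0.4,"ty":-3.5,"tz":-1.2,"wx":0,"wy":0,"wz":0,"jaw":1},{"tx":0.4,"ty":-3.5,"tz":-1.2,"wx":0,"wy":0,"wz":0,"jaw":1},{"tx":0.4,"ty":-3.5,"tz":-1.2,"wx":0,"wy":0,"wz":0,"jaw":1},{"tx":0.4,"ty":-3.5,"tz":-1.2,"wx":0,"wy":0,"wz":0,"jaw":1},{"tx":0.4,"ty":-3.5,"tz":-1.2,"wx":0,"wy":0,"wz":0,"jaw":1},{"tx":0.4,"ty":-3.5,"tz":-1.2,"wx":0,"wy":0,"wz":0,"jaw":1},{"tx":0.4,"ty":-3.5,"tz":-1.2,"wx":0,"wy":0,"wz":0,"jaw":1},{"tx":0.4,"ty":-3.5,"tz":-1.2,"wx":0,"wy":0,"wz":0,"jaw":1},{"tx":0.4,"ty":-3.5,"tz":-1.0,"wx":0,"wy":0,"wz":0,"jaw":1},{"tx":0,"ty":0,"tz":0,"wx":-0.135,"wy":0,"wz":0,"jaw":1},{"tx":0,"ty":0,"tz":0,"wx":-0.135,"wy":0,"wz":0,"jaw":1},{"tx":0,"ty":0,"tz":0,"wx":-0.135,"wy":0,"wz":0,"jaw":1},{"tx":0,"ty":0,"tz":0,"wx":-0.135,"wy":0,"wz":0,"jaw":1},{"tx":0,"ty":0,"tz":0,"wx":0,"wy":0,"wz":0,"jaw":1},{"tx":0,"ty":0,"tz":0,"wx":0,"wy":0,"wz":0,"jaw":1}])

```text
time: 2.2
tool_pos: [558.3, 239.1, 192.5]
tcp_rot: [1.225, 1.57, 3.104]
contact_force: [0.1, 0.5, -0.1]
grip_width: 91.7
```

Run:
```python
from h import *
o=readout.get_obs();print(o['time'],o['tool_pos'],o['tcp_rot'],o['joint_positions'],o['contact_force'])
np.save('w1.npy',np.r_[o['tool_pos'],o['tcp_rot']])
im=imaging.capture('wrist');cv2.imwrite('pics/w1b.png',im)
cv2.imwrite('pics/w1c.png',cv2.resize(im[60:230,80:460],None,fx=2.1,fy=2.1,interpolation=cv2.INTER_CUBIC))
```

```text
2.2 [558.3174488  239.08655562 192.54521411] [1.22488068 1.57047115 3.10425015] [ 2.78425713e-01  5.38257102e-01  1.36807255e+00  1.06936317e-04
  1.23557211e+00 -1.60097895e+00] [ 0.12677355  0.47183968 -0.11912414]
```

View pics/w1b.png

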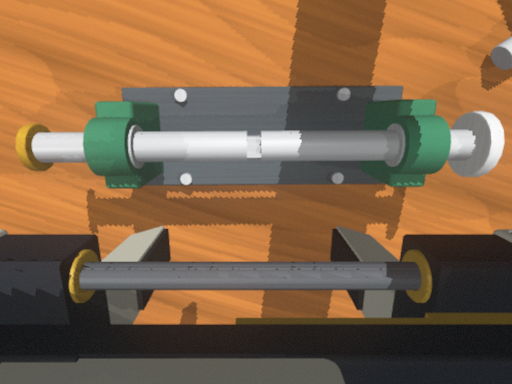

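View pics/w1c.png

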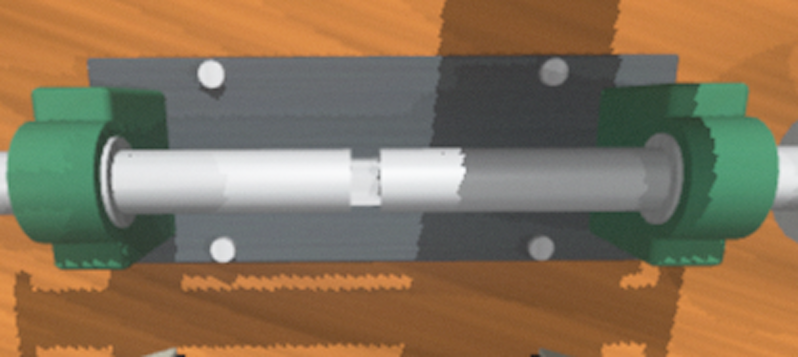

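The wrist view shows the square neck as a clear notch at about (254,147), with the spindle nearly horizontal across the image. I'll compute its position.

Run:
```python
from h import *
im=cv2.imread('pics/w1b.png');w=np.load('w1.npy')
C=cam('wrist',dict(tool_pos=w[:3],tcp_rot=w[3:]))
hsv=cv2.cvtColor(im,cv2.COLOR_BGR2HSV).astype(int)
m=((hsv[...,1]<30)&(hsv[...,2]>110))
ys=[];
for c in list(range(150,240,15))+list(range(270,390,15)):
    r=np.where(m[115:175,c])[0]+115
    a,b=r.min()-.5,r.max()+.5; ys.append((c,a,b))
ys=np.array(ys);print(ys.T)
mid=(ys[:,1]+ys[:,2])/2; 
k=np.polyfit(ys[:,0],mid,1);print('fit',k,(mid-np.polyval(k,ys[:,0])).round(2))
A=onz(C,(150,np.polyval(k,150)),85);B=onz(C,(380,np.polyval(k,380)),85)
d=B-A;print(A,B,'ang',np.degrees(np.arctan2(d[1],d[0])))
# neck columns: profile at row near the edges of spindle (gap shows background)
row0=int(ys[0,1]);
for r in (135,137,139,146,153,155): print(r,hsv[r,240:270,2])
w2=np.linalg.norm(onz(C,(200,ys[3,1]),85)-onz(C,(200,ys[3,2]),85));print('dia',w2)
```

```text
[[150.  165.  180.  195.  210.  225.  270.  285.  300.  315.  330.  345.
  360.  375. ]
 [130.5 114.5 130.5 129.5 125.5 125.5 129.5 129.5 132.5 132.5 132.5 133.5
  133.5 132.5]
 [159.5 174.5 174.5 174.5 174.5 174.5 174.5 159.5 159.5 159.5 159.5 159.5
  159.5 159.5]]
fit [-1.30692650e-02  1.51137259e+02] [-4.18 -4.48  3.72  3.41  1.61  1.8   4.39 -2.91 -1.22 -1.02 -0.82 -0.13
  0.07 -0.24]
[541.65316318 149.81068122  85.        ] [483.59512203 324.81502334  85.        ] ang 108.35336701123559
135 [230 229 228 228 229 228 209 168 147 146 146 146 145 149 146 144 145 148
 153 153 144 196 228 228 229 227 228 228 227 229]
137 [236 236 236 236 235 237 232 221 218 220 220 221 220 221 221 219 215 217
 221 208 197 223 232 233 231 233 233 232 232 233]
139 [245 245 245 245 245 245 231 218 224 225 225 225 226 224 224 222 219 212
 214 213 219 232 241 241 240 241 241 242 242 241]
146 [238 237 238 238 238 239 235 228 225 225 224 225 226 224 225 225 224 220
 214 212 199 221 238 238 239 238 239 239 238 238]
153 [197 195 198 198 198 199 206 220 226 226 225 226 226 226 225 223 218 221
 218 213 193 186 194 195 193 194 194 194 192 194]
155 [176 177 175 177 176 176 190 215 224 224 224 225 224 224 224 225 224 224
 223 225 219 191 170 168 169 167 168 168 166 167]
dia 36.238686666252505
```

Run:
```python
from h import *
im=cv2.imread('pics/w1b.png');w=np.load('w1.npy')
C=cam('wrist',dict(tool_pos=w[:3],tcp_rot=w[3:]))
g=cv2.GaussianBlur(cv2.cvtColor(im,cv2.COLOR_BGR2GRAY),(3,3),0).astype(float)
ys=[]
for c in list(range(160,240,8))+list(range(270,380,8)):
    d=np.diff(g[:,c]); a=122+np.argmax(d[122:142])+1; b=150+np.argmin(d[150:170])+1
    ys.append((c,a,b))
ys=np.array(ys,float);print(ys.T)
mid=(ys[:,1]+ys[:,2])/2-.5
k=np.polyfit(ys[:,0],mid,1);print('fit',k,(mid-np.polyval(k,ys[:,0])).round(2))
A=onz(C,(160,np.polyval(k,160)),85);B=onz(C,(380,np.polyval(k,380)),85)
d=B-A;print(A,B,'ang',np.degrees(np.arctan2(d[1],d[0])))
d/=np.linalg.norm(d)
print('dia',np.linalg.norm(onz(C,(200,ys[5,1]),85)-onz(C,(200,ys[5,2]),85)))
for l,r in((246.3,260.8),):
    for z in (93,97):
        L=onz(C,(l,np.polyval(k,l)),z);Rr=onz(C,(r,np.polyval(k,r)),z);print(z,L,Rr,np.linalg.norm(L-Rr))
print('neck 85',onz(C,(253.5,np.polyval(k,253.5)),85),'96',onz(C,(253.5,np.polyval(k,253.5)),96))
# check with top/scene
N=onz(C,(253.5,np.polyval(k,253.5)),93)
print(proj(cam('top'),N),proj(cam('scene'),N))
print(proj(cam('top'),A),proj(cam('scene'),B))
T=cam('top'); S=cam('scene'); 
print('tri wrist-top',tri(C,(253.5,np.polyval(k,253.5)),T,(145.1,193.3)),'w-scene',tri(C,(253.5,np.polyval(k,253.5)),S,(314,132.4)))
```

```text
[[160. 168. 176. 184. 192. 200. 208. 216. 224. 232. 270. 278. 286. 294.
  302. 310. 318. 326. 334. 342. 350. 358. 366. 374.]
 [132. 131. 132. 132. 132. 131. 131. 131. 131. 131. 131. 131. 131. 131.
  131. 131. 131. 131. 131. 131. 131. 131. 130. 131.]
 [162. 157. 157. 157. 157. 157. 157. 157. 157. 157. 155. 156. 161. 161.
  161. 161. 161. 161. 161. 161. 161. 160. 161. 160.]]
fit [7.52112050e-03 1.42535558e+02] [ 2.76 -0.3   0.14  0.08  0.02 -0.54 -0.6  -0.66 -0.72 -0.78 -2.07 -1.63
  0.81  0.75  0.69  0.63  0.57  0.51  0.45  0.39  0.33 -0.23 -0.29 -0.35]
[534.99107861 156.48828132  85.        ] [483.02782395 324.55921325  85.        ] ang 107.18027784165669
dia 20.63458889303208
93 [513.75079338 222.19258771  93.        ] [510.43881884 232.90490068  93.        ] 11.212618986095443
97 [513.31453909 222.10578024  97.        ] [510.05867144 232.63662003  97.        ] 11.022670314771654
neck 85 [512.92308818 227.86540621  85.        ] 96 [511.80000053 227.37889151  96.        ]
(np.float64(144.4503066795873), np.float64(193.37493690586334)) (np.float64(312.1371074070147), np.float64(133.4197526452206))
(np.float64(172.5371422078657), np.float64(184.10116673360895)) (np.float64(316.5080689902329), np.float64(115.9908646261951))
tri wrist-top (array([512.89179145, 227.81699526,  86.08680709]), np.float64(0.15851225576005262)) w-scene (array([513.92336268, 228.3613055 ,  95.66817223]), np.float64(4.577183395426298))
```

Run:
```python
from h import *
im=cv2.imread('pics/w1b.png');w=np.load('w1.npy')
C=cam('wrist',dict(tool_pos=w[:3],tcp_rot=w[3:]))
g=cv2.GaussianBlur(cv2.cvtColor(im,cv2.COLOR_BGR2GRAY),(3,3),0).astype(float)
def edge(c,lo,hi,s,thr=0.5):
    p=g[lo:hi,c]; # half-level crossing subpixel via gradient centroid
    d=np.clip(s*np.diff(p),0,None); i=np.argmax(d); j=slice(max(0,i-2),i+3)
    return lo+.5+(d[j]*np.arange(len(d))[j]).sum()/d[j].sum()
up=[];lo=[];cs=list(range(165,240,6))+list(range(270,370,6))
for c in cs: up.append(edge(c,122,140,1)); lo.append(edge(c,158,168,-1))
print(np.round(up,1));print(np.round(lo,1))
ku=np.polyfit(cs,up,1);kl=np.polyfit(cs,lo,1);k=(ku+kl)/2;print(ku,kl,k)
f=lambda c:np.polyval(k,c)
A=onz(C,(160,f(160)),85);B=onz(C,(380,f(380)),85);d=B-A
print('ang',np.degrees(np.arctan2(d[1],d[0])))
for z in(85,93):print(z,onz(C,(253.5,f(253.5)),z))
print('dia',np.linalg.norm(onz(C,(253,np.polyval(ku,253)),85)-onz(C,(253,np.polyval(kl,253)),85)))
# block inner faces check midpoint using base ends
T=cam('top');N=onz(C,(253.5,f(253.5)),93);print('proj top',proj(T,N))
# wrist->tool z angle
M=R.from_euler('xyz',w[3:]).as_matrix();print(M.round(4))
```

```text
[131.3 131.3 131.2 131.3 131.3 131.3 131.1 131.  130.9 130.9 130.9 130.9
 130.9 130.7 130.7 130.5 130.3 130.3 132.2 130.7 130.7 130.6 130.7 130.6
 130.7 130.5 130.6 130.6 130.4 130.1]
[159.  159.1 159.  159.3 159.4 159.3 159.4 159.3 159.3 159.3 159.4 159.3
 159.3 159.4 159.3 160.3 160.1 160.1 160.2 160.1 160.  160.  160.1 160.1
 160.1 160.1 160.1 160.  160.  160. ]
[-3.98275261e-03  1.31897990e+02] [5.85953047e-03 1.58113657e+02] [9.38388930e-04 1.45005824e+02]
ang 107.55453475505904
85 [513.52900713 228.05980104  85.        ]
93 [512.69235959 227.69960168  93.        ]
dia 22.809287576749988
proj top (np.float64(144.37671776017825), np.float64(193.1506446535374))
[[-3.000e-04 -9.528e-01 -3.037e-01]
 [ 0.000e+00 -3.037e-01  9.528e-01]
 [-1.000e+00  3.000e-04  1.000e-04]]
```

Neck found at about (513.3, 228.0) with the spindle direction at 107.7°. Next I go to the rack.

Request:
arm_command(plan=[{"tx":0,"ty":1.65,"tz":-3.91,"wx":0,"wy":0,"wz":0,"jaw":1},{"tx":0,"ty":1.65,"tz":-3.91,"wx":0,"wy":0,"wz":0,"jaw":1},{"tx":0,"ty":1.65,"tz":-3.91,"wx":0,"wy":0,"wz":0,"jaw":1},{"tx":0,"ty":1.65,"tz":-3.91,"wx":0,"wy":0,"wz":0,"jaw":1},{"tx":0,"ty":1.65,"tz":-3.91,"wx":0,"wy":0,"wz":0,"jaw":1},{"tx":0,"ty":1.65,"tz":-3.91,"wx":0,"wy":0,"wz":0,"jaw":1},{"tx":0,"ty":1.65,"tz":-3.91,"wx":0,"wy":0,"wz":0,"jaw":1},{"tx":0,"ty":1.65,"tz":-3.91,"wx":0,"wy":0,"wz":0,"jaw":1},{"tx":0,"ty":1.65,"tz":-3.91,"wx":0,"wy":0,"wz":0,"jaw":1},{"tx":0,"ty":1.65,"tz":-3.91,"wx":0,"wy":0,"wz":0,"jaw":1},{"tx":0,"ty":1.65,"tz":-3.91,"wx":0,"wy":0,"wz":0,"jaw":1},{"tx":0,"ty":1.65,"tz":-3.91,"wx":0,"wy":0,"wz":0,"jaw":1},{"tx":0,"ty":1.65,"tz":-3.91,"wx":0,"wy":0,"wz":0,"jaw":1},{"tx":0,"ty":1.65,"tz":-3.91,"wx":0,"wy":0,"wz":0,"jaw":1},{"tx":0,"ty":0,"tz":0,"wx":0.1446,"wy":0,"wz":0,"jaw":1},{"tx":0,"ty":0,"tz":0,"wx":0.1446,"wy":0,"wz":0,"jaw":1},{"tx":0,"ty":0,"tz":0,"wx":0.1446,"wy":0,"wz":0,"jaw":1},{"tx":0,"ty":0,"tz":0,"wx":0.1446,"wy":0,"wz":0,"jaw":1},{"tx":0,"ty":0,"tz":0,"wx":0.1446,"wy":0,"wz":0,"jaw":1},{"tx":0,"ty":0,"tz":0,"wx":0.1446,"wy":0,"wz":0,"jaw":1}])

```text
time: 4.25
tool_pos: [506.7, -352.8, 192.7]
tcp_rot: [0.297, 1.571, 1.304]
contact_force: [-0.3, -0.3, -0.1]
grip_width: 91.6
```

Request:
arm_command(plan=[{"tx":0,"ty":0,"tz":0,"wx":0.1446,"wy":0,"wz":0,"jaw":1},{"tx":0,"ty":0,"tz":0,"wx":0.1446,"wy":0,"wz":0,"jaw":1},{"tx":0,"ty":0,"tz":0,"wx":0.1446,"wy":0,"wz":0,"jaw":1},{"tx":0,"ty":0,"tz":0,"wx":0.1446,"wy":0,"wz":0,"jaw":1},{"tx":0,"ty":0,"tz":0,"wx":0.1446,"wy":0,"wz":0,"jaw":1},{"tx":0,"ty":0,"tz":0,"wx":0.1446,"wy":0,"wz":0,"jaw":1},{"tx":0,"ty":0,"tz":0,"wx":0.1446,"wy":0,"wz":0,"jaw":1},{"tx":0,"ty":0,"tz":0,"wx":0.1446,"wy":0,"wz":0,"jaw":1},{"tx":0,"ty":0,"tz":0,"wx":0,"wy":0,"wz":0,"jaw":1},{"tx":0,"ty":0,"tz":0,"wx":0,"wy":0,"wz":0,"jaw":1}])

```text
time: 5.25
tool_pos: [506.7, -352.8, 192.7]
tcp_rot: [1.673, 1.571, 1.534]
contact_force: [-0.2, 0.8, -0.2]
grip_width: 91.8
```

```bash
cat > snap.py <<'E'
import sys
from h import *
n=sys.argv[1]
o=readout.get_obs();print(o['time'],o['tool_pos'],o['joint_positions'].round(3),o['contact_force'].round(2),o['grip_width'])
M=R.from_euler('xyz',o['tcp_rot']).as_matrix();print(M.round(4).tolist(),'zang',np.degrees(np.arctan2(M[1,2],M[0,2])))
np.save(n+'.npy',np.r_[o['tool_pos'],o['tcp_rot']])
im=imaging.capture('wrist');cv2.imwrite(f'pics/{n}.png',im)
E
python3 snap.py w2
```

```text
5.25 [ 506.69628018 -352.7548722   192.69032055] [-0.732  0.556  1.336  0.     1.249 -0.594] [-0.25  0.77 -0.22] 91.76569127006495
[[0.0, 0.1383, 0.9904], [0.0001, 0.9904, -0.1383], [-1.0, 0.0001, -0.0]] zang -7.948682750165072
```

View pics/w2.png

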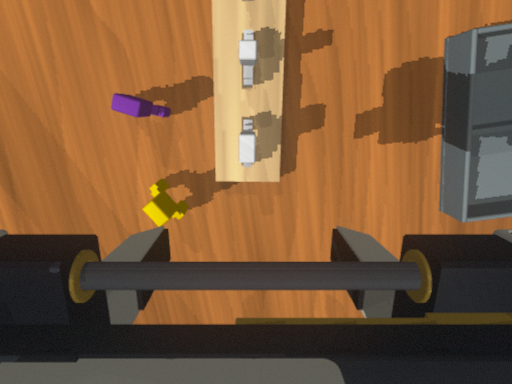

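The wrist view shows the lock clip at (247,148), the narrow clip at (248,55) and the yellow one at (163,205). I'll take an enlarged crop to confirm, plus a shifted second view for height.

Request:
arm_command(plan=[{"tx":0,"ty":0,"tz":3,"wx":0,"wy":0,"wz":0,"jaw":0.2},{"tx":0,"ty":0,"tz":3,"wx":0,"wy":0,"wz":0,"jaw":0.2},{"tx":0,"ty":0,"tz":0,"wx":0,"wy":0,"wz":0,"jaw":0.2},{"tx":0,"ty":0,"tz":0,"wx":0,"wy":0,"wz":0,"jaw":0.2}])

```text
time: 5.7
tool_pos: [566.0, -361.0, 192.0]
tcp_rot: [2.726, 1.57, 2.587]
contact_force: [0.3, 0.1, 0.1]
grip_width: 64.5
```

```bash
python3 snap.py w3
python3 - <<'E'
from h import *
a=cv2.imread('pics/w2.png')[100:190,205:295];b=cv2.imread('pics/w3.png')[100:190,135:225]
cv2.imwrite('pics/w23.png',cv2.resize(np.hstack([a,b]),None,fx=4.4,fy=4.4,interpolation=cv2.INTER_CUBIC))
E
```

```text
5.7 [ 566.01489951 -360.9754787   191.96651625] [-0.682  0.658  1.152 -0.     1.332 -0.542] [0.3  0.12 0.05] 64.53551158153647
[[-0.0011, 0.1389, 0.9903], [0.0007, 0.9903, -0.1389], [-1.0, 0.0005, -0.0012]] zang -7.986618199176804
```

View pics/w23.png

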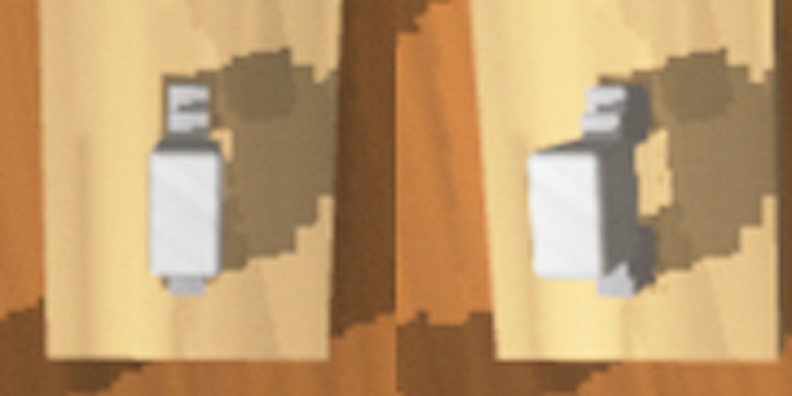

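Run:
```python
from h import *
w2=np.load('w2.npy');w3=np.load('w3.npy')
A=cam('wrist',dict(tool_pos=w2[:3],tcp_rot=w2[3:]));B=cam('wrist',dict(tool_pos=w3[:3],tcp_rot=w3[3:]))
a=(246.5,148.1);b=(172.8,148.2)
P,e=tri(A,a,B,b);print(P,e,onz(A,a,81),onz(B,b,81))
print(tri(A,a,cam('top'),(353.3,188.5)))
f=lambda x,y:onz(A,(205+x/4.4-.4,100+y/4.4-.4),81)
p,q,r,s=f(150,151),f(219,151),f(219,276),f(150,276)
print('w',np.linalg.norm(p-q),'h',np.linalg.norm(q-r))
# rack edges angle (long)
L1=onz(A,(205+40/4.4,100),22);L2=onz(A,(205+48/4.4,100+355/4.4),22);R1=onz(A,(205+342/4.4,100),22);R2=onz(A,(205+329/4.4,100+355/4.4),22)
for u,v in((L1,L2),(R1,R2)): d=u-v;print(np.degrees(np.arctan2(d[1],d[0])), u,v)
M=R.from_euler('xyz',w3[3:]).as_matrix()
C=np.array([P[0],P[1],67.+3])   # TCP is 3 behind grasp point
print('tool delta to above (tcp z=70):',M.T@(C-w3[:3]))
```

```text
[ 509.4757312  -309.41000854   81.72446372] 0.22130783962013156 [ 509.43935136 -309.60761472   81.        ] [ 509.29959838 -309.36257569   81.        ]
(array([ 509.37034894, -308.79819577,   91.31139234]), np.float64(1.1206298928329492))
w 12.630823921013324 h 23.07732128348838
81.47824778477532 [ 483.31818231 -266.4600668    22.        ] [ 471.45048128 -345.6630052    22.        ]
81.46953217092344 [ 549.09450315 -275.73030726   22.        ] [ 537.21442994 -354.93360127   22.        ]
tool delta to above (tcp z=70): [122.06137571  43.14751807 -63.01443165]
```

Height checks out: the block top measures 81.7, against 81 expected in the slot. Footprint is 12.6 × 23, so it is the lock clip. I'll move above it and descend.

Request:
arm_command(plan=[{"tx":0,"ty":1.5,"tz":-2.1,"wx":0.009,"wy":0,"wz":0,"jaw":0.1},{"tx":0,"ty":1.5,"tz":-2.1,"wx":0,"wy":0,"wz":0,"jaw":0.1},{"tx":0,"ty":1.31,"tz":-2.1,"wx":0,"wy":0,"wz":0,"jaw":0.1},{"tx":2.5,"ty":0,"tz":0,"wx":0,"wy":0,"wz":0,"jaw":0.1},{"tx":2.5,"ty":0,"tz":0,"wx":0,"wy":0,"wz":0,"jaw":0.1},{"tx":2,"ty":0,"tz":0,"wx":0,"wy":0,"wz":0,"jaw":0.1},{"tx":0,"ty":0,"tz":0,"wx":0,"wy":0,"wz":0,"jaw":0.1},{"tx":0,"ty":0,"tz":0,"wx":0,"wy":0,"wz":0,"jaw":0.1}])

```text
time: 6.55
tool_pos: [509.7, -309.5, 123.4]
tcp_rot: [1.953, 1.571, 1.803]
contact_force: [0.5, -1.4, 0.2]
grip_width: 50.3
```

```bash
python3 snap.py w4;  python3 -c "
from h import *
cv2.imwrite('pics/s4.png',cv2.resize(imaging.capture('scene')[180:360,80:320],None,fx=3.2,fy=3.2))"
```

```text
6.55 [ 509.67207972 -309.52464119  123.35054047] [-0.674  0.59   1.485  0.     1.066 -0.524] [ 0.47 -1.36  0.17] 50.33346516289144
[[-0.0, 0.1499, 0.9887], [0.0, 0.9887, -0.1499], [-1.0, 0.0, -0.0]] zang -8.623252871255843
```

View pics/w4.png

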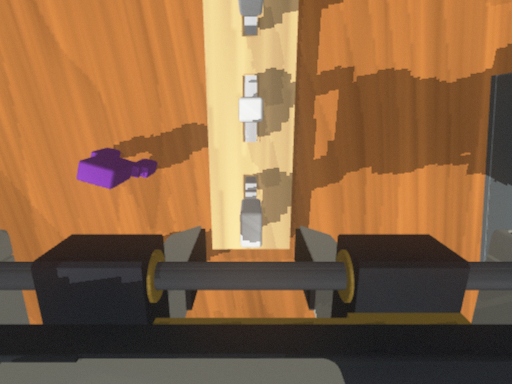

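View pics/s4.png

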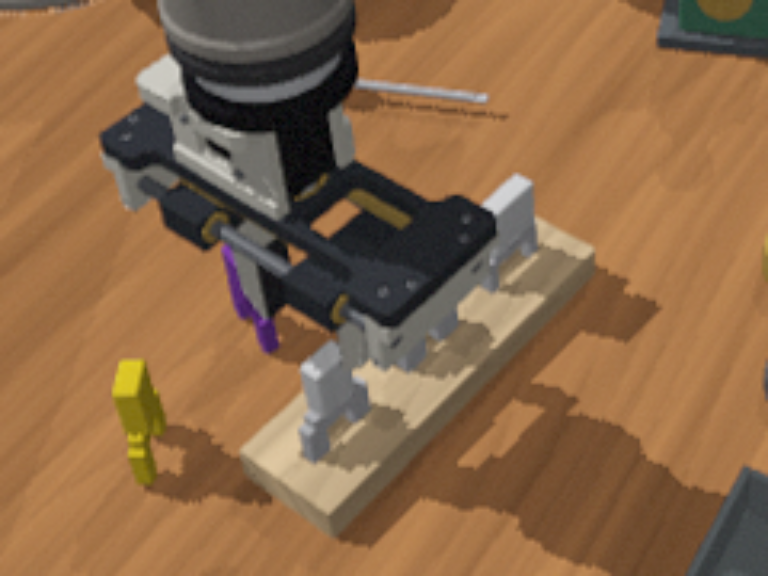

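The clip at (251,220) is centred between the fingers. I'll descend and close.

Request:
arm_command(plan=[{"tx":2,"ty":0,"tz":0,"wx":0,"wy":0,"wz":0,"jaw":0.1},{"tx":2,"ty":0,"tz":0,"wx":0,"wy":0,"wz":0,"jaw":0.1},{"tx":1.3,"ty":0,"tz":0,"wx":0,"wy":0,"wz":0,"jaw":0.1},{"tx":0,"ty":0,"tz":0,"wx":0,"wy":0,"wz":0,"jaw":0.1},{"tx":0,"ty":0,"tz":0,"wx":0,"wy":0,"wz":0,"jaw":-0.4},{"tx":0,"ty":0,"tz":0,"wx":0,"wy":0,"wz":0,"jaw":-1},{"tx":0,"ty":0,"tz":0,"wx":0,"wy":0,"wz":0,"jaw":-1},{"tx":0,"ty":0,"tz":0,"wx":0,"wy":0,"wz":0,"jaw":-1},{"tx":0,"ty":0,"tz":0,"wx":0,"wy":0,"wz":0,"jaw":-1},{"tx":0,"ty":0,"tz":0,"wx":0,"wy":0,"wz":0,"jaw":-1}])

```text
time: 7.65
tool_pos: [510.3, -309.4, 70.0]
tcp_rot: [-0.36, 1.57, -0.51]
contact_force: [-0.1, 0.2, 2.0]
grip_width: 13.8
```

```bash
python3 snap.py w5
```

```text
7.65 [ 510.2678311  -309.44774509   70.00172642] [-0.674  0.657  1.531  0.     0.953 -0.523] [-0.13  0.18  1.96] 13.842137031391468
[[0.0005, 0.1498, 0.9887], [-0.0003, 0.9887, -0.1498], [-1.0, -0.0002, 0.0005]] zang -8.614180237280266
```

View pics/w5.png

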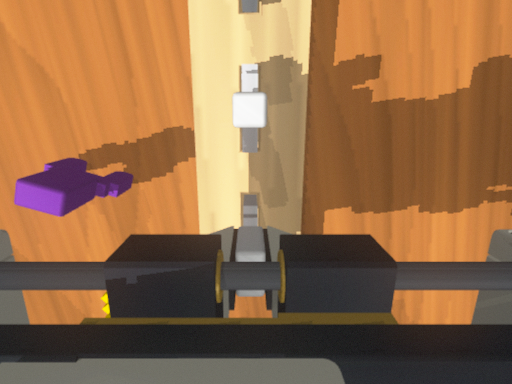

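Gripped: the opening is 13.8 mm, matching the 14 mm block. I'll lift straight up, then travel.

Request:
arm_command(plan=[{"tx":-0.6,"ty":0,"tz":0,"wx":0,"wy":0,"wz":0,"jaw":-1},{"tx":-1.4,"ty":0,"tz":0,"wx":0,"wy":0,"wz":0,"jaw":-1},{"tx":-2.5,"ty":0,"tz":0,"wx":0,"wy":0,"wz":0,"jaw":-1},{"tx":-3,"ty":0,"tz":0,"wx":0,"wy":0,"wz":0,"jaw":-1},{"tx":-3,"ty":0,"tz":0,"wx":0,"wy":0,"wz":0,"jaw":-1},{"tx":-3,"ty":0,"tz":0,"wx":0,"wy":0,"wz":0,"jaw":-1},{"tx":-1.5,"ty":0,"tz":0,"wx":0,"wy":0,"wz":0,"jaw":-1},{"tx":0,"ty":0,"tz":0,"wx":0,"wy":0,"wz":0,"jaw":-1}])

```text
time: 8.5
tool_pos: [511.1, -310.1, 223.4]
tcp_rot: [-0.504, 1.564, -0.654]
contact_force: [0.5, 0.3, -0.4]
grip_width: 13.9
```

```bash
python3 snap.py w6; python3 -c "
from h import *
cv2.imwrite('pics/s6.png',cv2.resize(imaging.capture('scene')[150:340,80:320],None,fx=3.1,fy=3.1))"
```

```text
8.5 [ 511.08419573 -310.05682142  223.43437647] [-0.674  0.492  1.359  0.     1.284 -0.523] [ 0.5   0.31 -0.44] 13.912462787300443
[[0.005, 0.1498, 0.9887], [-0.0038, 0.9887, -0.1497], [-1.0, -0.003, 0.0055]] zang -8.611714896719278
```

View pics/s6.png

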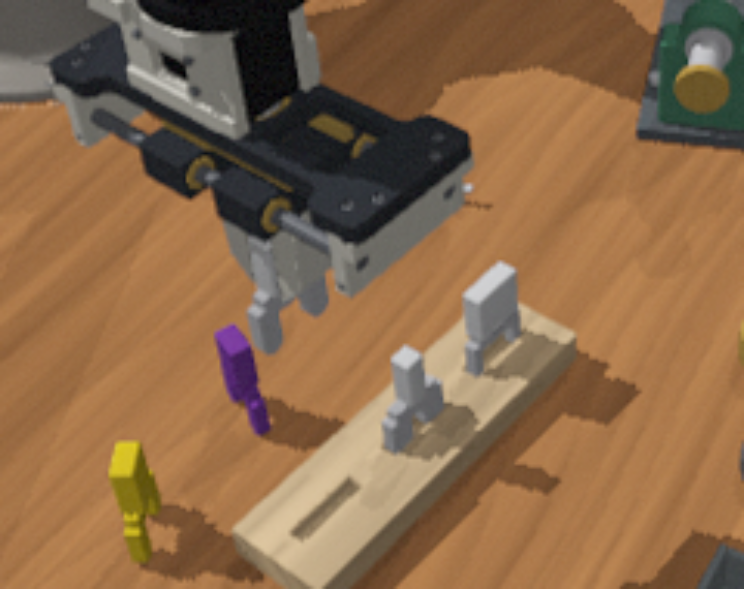

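View pics/w6.png

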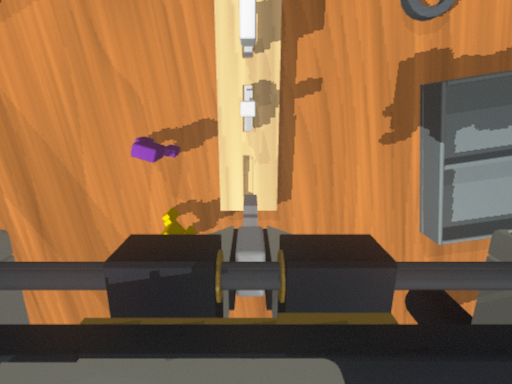

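The clip is out of the rack and upright; the other two are still standing. Travelling to the spindle.

Request:
arm_command(plan=[{"tx":0,"ty":2.0,"tz":-0.35,"wx":0,"wy":0,"wz":0,"jaw":-1},{"tx":0,"ty":3.8,"tz":-0.55,"wx":0,"wy":0,"wz":0,"jaw":-1},{"tx":0,"ty":3.8,"tz":-0.55,"wx":0,"wy":0,"wz":0,"jaw":-1},{"tx":0,"ty":3.8,"tz":-0.55,"wx":0,"wy":0,"wz":0,"jaw":-1},{"tx":0,"ty":3.8,"tz":-0.55,"wx":0,"wy":0,"wz":0,"jaw":-1},{"tx":0,"ty":3.8,"tz":-0.55,"wx":0,"wy":0,"wz":0,"jaw":-1},{"tx":0,"ty":3.8,"tz":-0.55,"wx":0,"wy":0,"wz":0,"jaw":-1},{"tx":0,"ty":3.8,"tz":-0.55,"wx":0,"wy":0,"wz":0,"jaw":-1},{"tx":0,"ty":3.8,"tz":-0.55,"wx":0,"wy":0,"wz":0,"jaw":-1},{"tx":0,"ty":3.8,"tz":-0.55,"wx":0,"wy":0,"wz":0,"jaw":-1},{"tx":0,"ty":3.8,"tz":-0.55,"wx":0,"wy":0,"wz":0,"jaw":-1},{"tx":0,"ty":3.8,"tz":-0.55,"wx":0,"wy":0,"wz":0,"jaw":-1},{"tx":0,"ty":3.8,"tz":-0.55,"wx":0,"wy":0,"wz":0,"jaw":-1},{"tx":0,"ty":3.8,"tz":-0.55,"wx":0,"wy":0,"wz":0,"jaw":-1},{"tx":0,"ty":2.0,"tz":-0.3,"wx":0,"wy":0,"wz":0,"jaw":-1},{"tx":0,"ty":0,"tz":0,"wx":-0.09,"wy":0,"wz":0,"jaw":-1},{"tx":0,"ty":0,"tz":0,"wx":-0.14,"wy":0,"wz":0,"jaw":-1},{"tx":0,"ty":0,"tz":0,"wx":-0.14,"wy":0,"wz":0,"jaw":-1},{"tx":0,"ty":0,"tz":0,"wx":-0.14,"wy":0,"wz":0,"jaw":-1},{"tx":0,"ty":0,"tz":0,"wx":-0.14,"wy":0,"wz":0,"jaw":-1}])

```text
time: 10.6
tool_pos: [512.2, 230.1, 218.1]
tcp_rot: [2.905, 1.568, -2.873]
contact_force: [-1.0, 0.4, -0.8]
grip_width: 14.0
```

Request:
arm_command(plan=[{"tx":0,"ty":0,"tz":0,"wx":-0.14,"wy":0,"wz":0,"jaw":-1},{"tx":0,"ty":0,"tz":0,"wx":-0.14,"wy":0,"wz":0,"jaw":-1},{"tx":0,"ty":0,"tz":0,"wx":-0.14,"wy":0,"wz":0,"jaw":-1},{"tx":0,"ty":0,"tz":0,"wx":-0.14,"wy":0,"wz":0,"jaw":-1},{"tx":0,"ty":0,"tz":0,"wx":-0.14,"wy":0,"wz":0,"jaw":-1},{"tx":0,"ty":0,"tz":0,"wx":-0.14,"wy":0,"wz":0,"jaw":-1},{"tx":0,"ty":0,"tz":0,"wx":-0.14,"wy":0,"wz":0,"jaw":-1},{"tx":0,"ty":0,"tz":0,"wx":-0.14,"wy":0,"wz":0,"jaw":-1},{"tx":0,"ty":0,"tz":0,"wx":-0.14,"wy":0,"wz":0,"jaw":-1},{"tx":0,"ty":0,"tz":0,"wx":-0.12,"wy":0,"wz":0,"jaw":-1},{"tx":0,"ty":0,"tz":0,"wx":0,"wy":0,"wz":0,"jaw":-1},{"tx":0,"ty":0,"tz":0,"wx":0,"wy":0,"wz":0,"jaw":-1},{"tx":0,"ty":0,"tz":0,"wx":0,"wy":0,"wz":0,"jaw":-1}])

```text
time: 11.9
tool_pos: [512.8, 230.2, 219.2]
tcp_rot: [1.427, 1.57, -2.979]
contact_force: [0.0, 0.0, -1.1]
grip_width: 14.2
```

```bash
python3 snap.py w7; python3 -c "
from h import *
cv2.imwrite('pics/s7.png',cv2.resize(imaging.capture('scene')[60:210,240:400],None,fx=3.8,fy=3.8))"
```

```text
11.9 [512.7535673  230.24716109 219.16936365] [ 0.286  0.434  1.466  0.     1.242 -1.592] [ 0.03  0.   -1.1 ] 14.15284244916862
[[-0.001, -0.9534, -0.3017], [-0.0002, -0.3017, 0.9534], [-1.0, 0.001, 0.0002]] zang 107.55852981551864
```

View pics/s7.png

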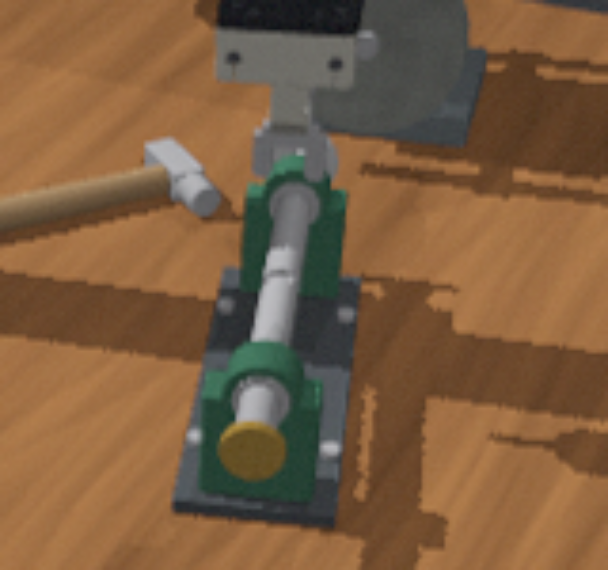

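View pics/w7.png

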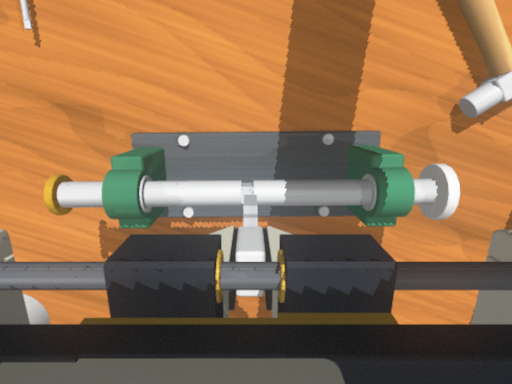

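The clip is upright in the grip above the spindle. The neck notch shows just left of the clip, at about (248,188). I'll re-measure it from this view.

Run:
```python
from h import *
im=cv2.imread('pics/w7.png');w=np.load('w7.npy')
cv2.imwrite('pics/w7c.png',cv2.resize(im[165:240,190:310],None,fx=6,fy=6,interpolation=cv2.INTER_CUBIC))
g=cv2.cvtColor(im,cv2.COLOR_BGR2GRAY)
for r in(179,180,181,182,183,185,190,194): print(r,g[r,234:264])
C=cam('wrist',dict(tool_pos=w[:3],tcp_rot=w[3:]));M=R.from_euler('xyz',w[3:]).as_matrix()
for c in (246,247,248,249): print(c,M.T@(onz(C,(c,190),93)-w[:3]),onz(C,(c,190),93))
for r in (188,189,190,191,192,193):print(r,(M.T@(onz(C,(248,r),85)-w[:3]))[1])
for c in (160,210,230,300,330,350): print(c,g[172:216,c])
```

```text
179 [119 117 117 118 119 115 116 116 113 115 118 114 114 114 114 114 112 115
 113 118 122 124 123 124 125 123 125 124 122 126]
180 [152 152 157 155 154 156 156 136 111 115 116 115 114 115 115 115 112 112
 115 139 158 158 161 160 161 162 161 160 161 161]
181 [198 197 198 200 198 199 200 161 113 115 115 117 117 114 115 114 115 115
 117 163 198 198 199 198 199 199 199 199 198 198]
182 [216 215 215 214 216 216 216 179 132 138 138 136 136 137 137 139 136 135
 137 175 211 217 218 214 216 214 216 218 216 218]
183 [222 223 223 223 223 223 223 193 162 169 169 168 168 169 169 169 170 156
 142 174 215 225 224 223 223 223 224 223 224 223]
185 [235 235 235 234 235 235 225 181 161 178 177 179 178 177 178 176 177 178
 167 185 224 233 232 234 233 234 234 233 233 234]
190 [250 251 250 250 250 250 245 233 230 230 230 229 228 229 224 219 220 222
 222 228 245 250 250 250 250 250 249 250 250 250]
194 [245 245 245 245 246 245 237 229 231 229 223 219 218 216 218 218 213 207
 207 212 226 233 239 244 245 246 246 245 245 246]
246 [126.17314035   4.01852806  -3.36235462] [509.80456628 225.80752035  93.        
[... 805 characters left out ...]
9 152 196 215 222 230 235 236 243 248 250
 250 250 249 248 246 241 238 232 228 222 214 203 187 172 150 133 122 122
 121 120 118 121 120 119 120 118]
300 [ 70  69  69  71  72  70  72  78  89 101 109 115 120 126 127 130 133 139
 148 155 159 162 162 157 157 154 156 155 152 145 138 134 131 110  79  80
  82  81  80  80  80  80  79  81]
330 [ 65  67  65  65  67  68  68  77  93 103 108 113 121 124 126 128 133 137
 144 152 156 157 156 156 156 155 152 152 149 142 135 132 122  98  75  75
  77  74  74  75  74  75  76  81]
350 [ 64  64  65  66  64  69  68  78  94 102 108 116 120 124 126 129 133 139
 147 151 156 155 157 154 154 152 154 150 146 141 136 132 117  93  66  68
  66  66  68  71  74  73  72  80]
```

View pics/w7c.png

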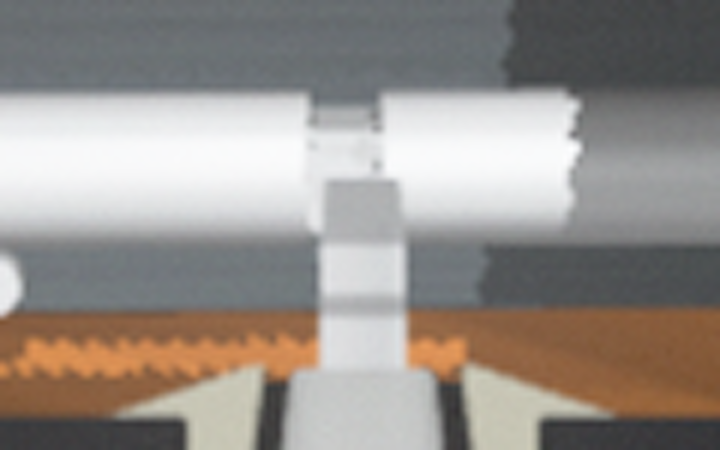

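Both views agree: the neck is about 2.4 mm toward tool -z and 0.5 mm toward tool -y. I'll shift by that and descend to just above riding height.

Request:
arm_command(plan=[{"tx":0,"ty":-0.05,"tz":-0.25,"wx":0,"wy":0,"wz":0,"jaw":-1},{"tx":2,"ty":0,"tz":0,"wx":0,"wy":0,"wz":0,"jaw":-1},{"tx":2,"ty":0,"tz":0,"wx":0,"wy":0,"wz":0,"jaw":-1},{"tx":1.5,"ty":0,"tz":0,"wx":0,"wy":0,"wz":0,"jaw":-1},{"tx":1.0,"ty":0,"tz":0,"wx":0,"wy":0,"wz":0,"jaw":-1},{"tx":0.3,"ty":0,"tz":0,"wx":0,"wy":0,"wz":0,"jaw":-1},{"tx":0,"ty":0,"tz":0,"wx":0,"wy":0,"wz":0,"jaw":-1},{"tx":0,"ty":0,"tz":0,"wx":0,"wy":0,"wz":0,"jaw":-1},{"tx":0,"ty":0,"tz":0,"wx":0,"wy":0,"wz":0,"jaw":-1}])

```text
time: 12.9
tool_pos: [514.7, 228.2, 152.6]
tcp_rot: [-1.565, 1.569, 0.315]
contact_force: [-0.1, 0.7, -2.0]
grip_width: 13.2
```

```bash
python3 snap.py w8
python3 - <<'E'
from h import *
im=cv2.imread('pics/w8.png');cv2.imwrite('pics/w8c.png',cv2.resize(im[165:240,190:310],None,fx=6,fy=6,interpolation=cv2.INTER_CUBIC))
cv2.imwrite('pics/s8.png',cv2.resize(imaging.capture('scene')[90:190,270:360],None,fx=6,fy=6,interpolation=cv2.INTER_CUBIC))
E
```

```text
12.9 [514.69094398 228.18814726 152.55595066] [ 0.281  0.501  1.555  0.     1.084 -1.598] [-0.06  0.65 -1.99] 13.230923889209187
[[0.0015, -0.9527, -0.3039], [0.0005, -0.3039, 0.9527], [-1.0, -0.0016, 0.0]] zang 107.68993051183901
```

View pics/w8c.png

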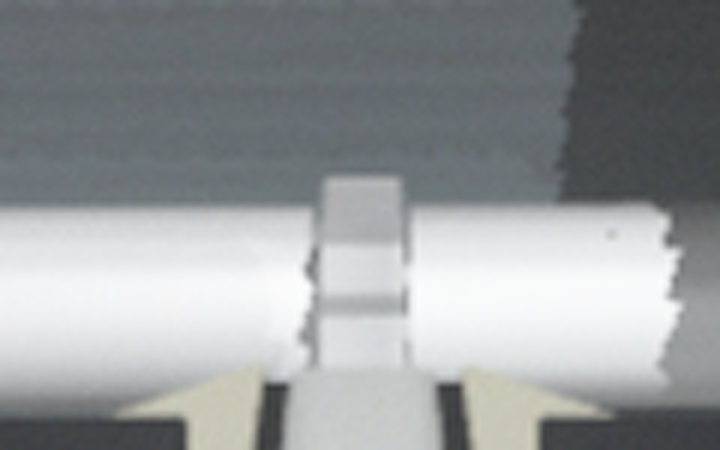

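View pics/s8.png

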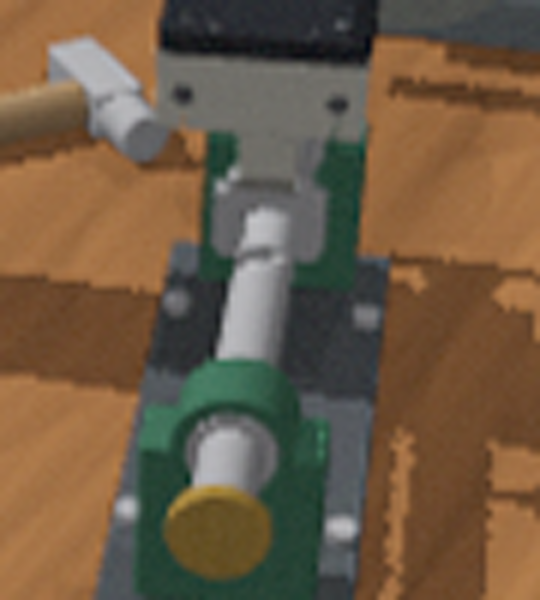

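The clip sits centred over the neck, with a margin of about 0.2 mm. I'll lower it gently in 1 mm steps, watching force.

Request:
arm_command(plan=[{"tx":0.15,"ty":0,"tz":0,"wx":0,"wy":0,"wz":0,"jaw":-1},{"tx":0.15,"ty":0,"tz":0,"wx":0,"wy":0,"wz":0,"jaw":-1},{"tx":0.15,"ty":0,"tz":0,"wx":0,"wy":0,"wz":0,"jaw":-1},{"tx":0.15,"ty":0,"tz":0,"wx":0,"wy":0,"wz":0,"jaw":-1},{"tx":0.1,"ty":0,"tz":0,"wx":0,"wy":0,"wz":0,"jaw":-1},{"tx":0.1,"ty":0,"tz":0,"wx":0,"wy":0,"wz":0,"jaw":-1},{"tx":0.1,"ty":0,"tz":0,"wx":0,"wy":0,"wz":0,"jaw":-1},{"tx":0,"ty":0,"tz":0,"wx":0,"wy":0,"wz":0,"jaw":-1}])

```text
time: 13.8
tool_pos: [514.2, 228.0, 142.6]
tcp_rot: [1.294, 1.571, -3.11]
contact_force: [-0.0, 0.3, -0.5]
grip_width: 13.9
```

Request:
arm_command(plan=[{"tx":0.1,"ty":0,"tz":0,"wx":0,"wy":0,"wz":0,"jaw":-1},{"tx":0.1,"ty":0,"tz":0,"wx":0,"wy":0,"wz":0,"jaw":-1},{"tx":0.1,"ty":0,"tz":0,"wx":0,"wy":0,"wz":0,"jaw":-1},{"tx":0,"ty":0,"tz":0,"wx":0,"wy":0,"wz":0,"jaw":-1}])

```text
time: 14.2
tool_pos: [514.2, 228.0, 139.5]
tcp_rot: [1.237, 1.571, 3.117]
contact_force: [0.1, 0.5, -1.1]
grip_width: 14.0
```

No contact force, and the clip is 4 mm below riding height, so it has entered the neck. Continuing down to just above home (TCP about 127).

Request:
arm_command(plan=[{"tx":0.1,"ty":0,"tz":0,"wx":0,"wy":0,"wz":0,"jaw":-1},{"tx":0.1,"ty":0,"tz":0,"wx":0,"wy":0,"wz":0,"jaw":-1},{"tx":0.1,"ty":0,"tz":0,"wx":0,"wy":0,"wz":0,"jaw":-1},{"tx":0.1,"ty":0,"tz":0,"wx":0,"wy":0,"wz":0,"jaw":-1},{"tx":0.1,"ty":0,"tz":0,"wx":0,"wy":0,"wz":0,"jaw":-1},{"tx":0.1,"ty":0,"tz":0,"wx":0,"wy":0,"wz":0,"jaw":-1},{"tx":0,"ty":0,"tz":0,"wx":0,"wy":0,"wz":0,"jaw":-1}])

```text
time: 14.9
tool_pos: [514.2, 228.0, 133.6]
tcp_rot: [1.16, 1.571, 3.039]
contact_force: [0.6, -1.0, -1.4]
grip_width: 13.9
```

Request:
arm_command(plan=[{"tx":0.1,"ty":0,"tz":0,"wx":0,"wy":0,"wz":0,"jaw":-1},{"tx":0.1,"ty":0,"tz":0,"wx":0,"wy":0,"wz":0,"jaw":-1},{"tx":0.1,"ty":0,"tz":0,"wx":0,"wy":0,"wz":0,"jaw":-1},{"tx":0.05,"ty":0,"tz":0,"wx":0,"wy":0,"wz":0,"jaw":-1},{"tx":0,"ty":0,"tz":0,"wx":0,"wy":0,"wz":0,"jaw":-1}])

```text
time: 15.4
tool_pos: [514.2, 228.0, 130.1]
tcp_rot: [1.246, 1.571, 3.125]
contact_force: [-0.1, 0.4, -0.8]
grip_width: 14.0
```

Request:
arm_command(plan=[{"tx":0.05,"ty":0,"tz":0,"wx":0,"wy":0,"wz":0,"jaw":-1},{"tx":0.05,"ty":0,"tz":0,"wx":0,"wy":0,"wz":0,"jaw":-1},{"tx":0.05,"ty":0,"tz":0,"wx":0,"wy":0,"wz":0,"jaw":-1},{"tx":0.05,"ty":0,"tz":0,"wx":0,"wy":0,"wz":0,"jaw":-1},{"tx":0,"ty":0,"tz":0,"wx":0,"wy":0,"wz":0,"jaw":-1}])

```text
time: 15.9
tool_pos: [514.2, 228.1, 128.2]
tcp_rot: [0.726, 1.571, 2.605]
contact_force: [0.4, -0.2, -1.0]
grip_width: 14.0
```

Request:
arm_command(plan=[{"tx":0.05,"ty":0,"tz":0,"wx":0,"wy":0,"wz":0,"jaw":-1},{"tx":0.03,"ty":0,"tz":0,"wx":0,"wy":0,"wz":0,"jaw":-1},{"tx":0,"ty":0,"tz":0,"wx":0,"wy":0,"wz":0,"jaw":-1}])

```text
time: 16.2
tool_pos: [514.2, 228.0, 127.4]
tcp_rot: [0.866, 1.571, 2.745]
contact_force: [0.4, -0.6, -1.8]
grip_width: 13.6
```

Request:
arm_command(plan=[{"tx":0.03,"ty":0,"tz":0,"wx":0,"wy":0,"wz":0,"jaw":-1},{"tx":0.03,"ty":0,"tz":0,"wx":0,"wy":0,"wz":0,"jaw":-1},{"tx":0,"ty":0,"tz":0,"wx":0,"wy":0,"wz":0,"jaw":-1},{"tx":0,"ty":0,"tz":0,"wx":0,"wy":0,"wz":0,"jaw":-1}])

```text
time: 16.6
tool_pos: [514.3, 228.1, 127.0]
tcp_rot: [-1.398, 1.571, 0.481]
contact_force: [-1.3, -0.7, 1.6]
grip_width: 13.6
```

Request:
arm_command(plan=[{"tx":0.03,"ty":0,"tz":0,"wx":0,"wy":0,"wz":0,"jaw":-1},{"tx":0,"ty":0,"tz":0,"wx":0,"wy":0,"wz":0,"jaw":-1},{"tx":0,"ty":0,"tz":0,"wx":0,"wy":0,"wz":0,"jaw":-1}])

```text
time: 16.9
tool_pos: [514.3, 228.1, 127.0]
tcp_rot: [-1.464, 1.57, 0.415]
contact_force: [-1.5, -1.2, 4.6]
grip_width: 13.7
```

```bash
python3 snap.py w9
python3 - <<'E'
from h import *
cv2.imwrite('pics/s9.png',cv2.resize(imaging.capture('scene')[90:190,270:360],None,fx=6,fy=6,interpolation=cv2.INTER_CUBIC))
E
```

```text
16.9 [514.30139392 228.09458493 127.01959406] [ 0.281  0.531  1.583  0.     1.026 -1.598] [-1.48 -1.2   4.57] 13.658314752106099
[[0.0005, -0.9527, -0.304], [0.0002, -0.304, 0.9527], [-1.0, -0.0005, 0.0001]] zang 107.69573078179629
```

View pics/s9.png

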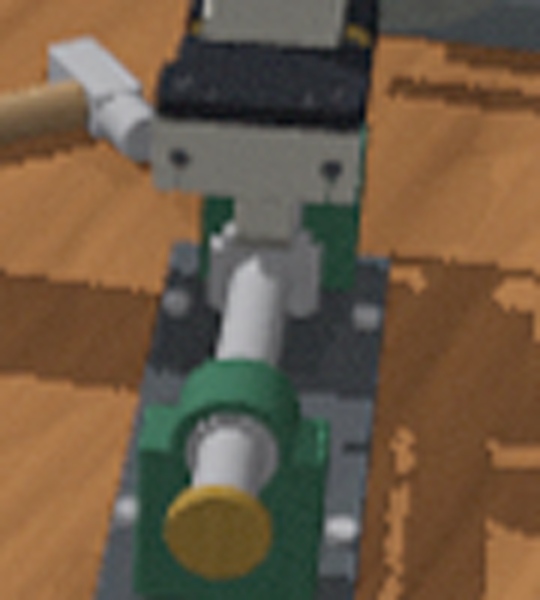

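View pics/w9.png

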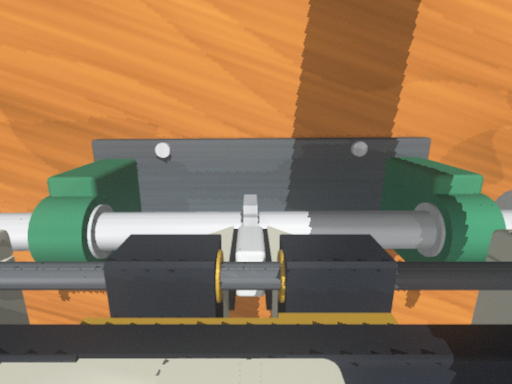

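Seated: TCP z stopped at 127.0, matching the expected home height, with about 5 N upward. I'll release and withdraw straight up.

Request:
arm_command(plan=[{"tx":0,"ty":0,"tz":0,"wx":0,"wy":0,"wz":0,"jaw":-0.5},{"tx":0,"ty":0,"tz":0,"wx":0,"wy":0,"wz":0,"jaw":0},{"tx":0,"ty":0,"tz":0,"wx":0,"wy":0,"wz":0,"jaw":0},{"tx":0,"ty":0,"tz":0,"wx":0,"wy":0,"wz":0,"jaw":0},{"tx":0,"ty":0,"tz":0,"wx":0,"wy":0,"wz":0,"jaw":0},{"tx":-1,"ty":0,"tz":0,"wx":0,"wy":0,"wz":0,"jaw":0},{"tx":-2,"ty":0,"tz":0,"wx":0,"wy":0,"wz":0,"jaw":0},{"tx":-2,"ty":0,"tz":0,"wx":0,"wy":0,"wz":0,"jaw":0},{"tx":-2,"ty":0,"tz":0,"wx":0,"wy":0,"wz":0,"jaw":0},{"tx":-2,"ty":0,"tz":0,"wx":0,"wy":0,"wz":0,"jaw":0},{"tx":0,"ty":-4,"tz":0,"wx":0,"wy":0,"wz":0,"jaw":0},{"tx":0,"ty":0,"tz":0,"wx":0,"wy":0,"wz":0,"jaw":0},{"tx":0,"ty":0,"tz":0,"wx":0,"wy":0,"wz":0,"jaw":0},{"tx":0,"ty":0,"tz":0,"wx":0,"wy":0,"wz":0,"jaw":0}])

```text
time: 18.4
tool_pos: [551.6, 240.0, 216.5]
tcp_rot: [1.438, 1.57, -2.966]
contact_force: [0.3, 0.6, -0.4]
grip_width: 46.2
```

```bash
python3 snap.py w10
python3 - <<'E'
from h import *
s=imaging.capture('scene');cv2.imwrite('pics/s10full.png',s)
a=cv2.resize(s[80:180,270:360],None,fx=5.5,fy=5.5,interpolation=cv2.INTER_CUBIC)
cv2.imwrite('pics/s10.png',a)
E
```

```text
18.4 [551.6467032  240.03941731 216.48355625] [ 0.283  0.508  1.351  0.     1.283 -1.597] [ 0.26  0.59 -0.35] 46.177119790906175
[[-0.0009, -0.9527, -0.304], [-0.0002, -0.304, 0.9527], [-1.0, 0.001, 0.0001]] zang 107.6962842058978
```

View pics/s10.png

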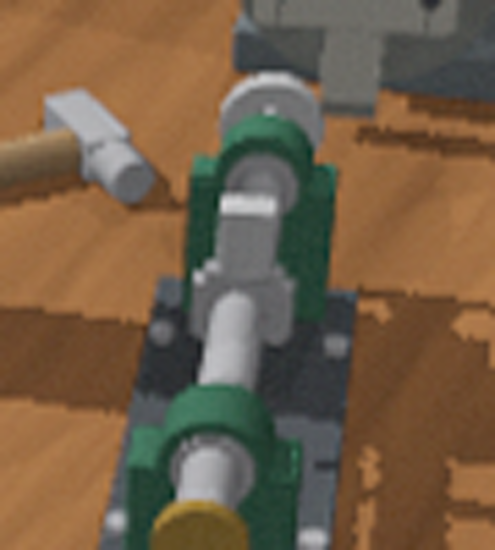

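View pics/s10full.png

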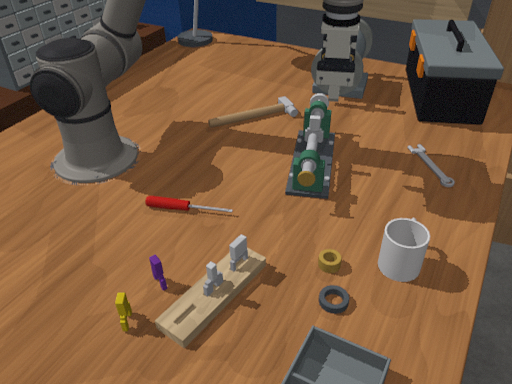

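View pics/w10.png

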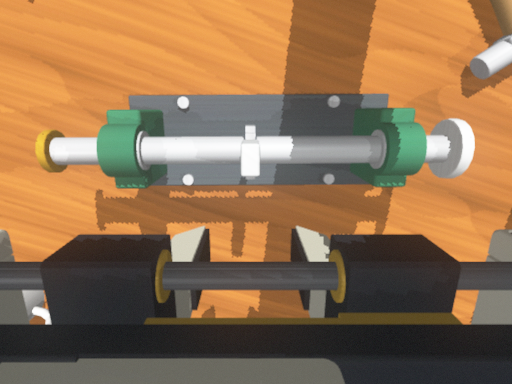

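The released clip stands upright and square in the neck, at scene px (315,125) and wrist px (250,155). The other two still stand at (212,275) and (238,250). One height check by two views, then I hand in.

Run:
```python
from h import *
w=np.load('w10.npy');C=cam('wrist',dict(tool_pos=w[:3],tcp_rot=w[3:]))
im=cv2.imread('pics/w10.png')
print(tri(C,(250.2,158),cam('scene'),(314.9,117.0)),onz(C,(250.2,158),138))
print(bot.close_job())
```

```text
(array([514.3700167 , 228.79892539, 137.305752  ]), np.float64(2.589713980163774)) [513.08805919 228.19674672 138.        ]
the job is handed in; nothing more can be done
None
```

The lock clip is seated in the spindle's neck and released, and the job is handed in at about 18.5 s of the 51 s allowed; no verdict was reported.

**What I did:** I picked the middle-sized clip from the rack slot at the near end in the scene view, and carried it upright to the spindle. The wrist camera placed the neck at about (513, 228), so I lowered the clip straight over it in steps of 1.5 mm or less. It went in without ever riding on the round shaft, so no sliding search along the top was needed. I released it there and withdrew straight up.

**Last checks:**
- **Seating:** the tool stopped at z = 127.0, exactly the expected home height, with the force about 5 N up.
- **Released clip:** it stands upright and square in the pictures. Two views put its block top at 137.3, against 138 expected. The two rays missed each other by 2.6 mm, about the calibration error.
- **Other clips:** the narrow and wide clips look unmoved in the rack, and the purple and yellow ones look unmoved too. I judged this by eye.

**Disagreement:** the top camera put the lock clip about 2 mm away from the wrist camera's position. I used the wrist camera for both the clip and the neck.

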